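# Load the watch-cleaning basket stack

## Robot

A 6-joint arm with a two-finger parallel gripper is mounted at the origin on the work surface. World frame = base frame: x ahead of the robot, y to its left, z up, the work surface at z = 0. Lengths are in mm, angles in rad, forces in N, time in s.
With the tool pointing down it reaches from about 275 to 775 mm from the base axis. Payload 14.6 kg.
Tool frame: the origin (TCP) lies on the centre line of the jaws, within the pads' length; the fingertips stand 22 mm ahead of it and the grasp point (between the pads) lies 3 mm ahead of it (ctrl.nose_length is the distance from the TCP to the fingertips, in mm); z points along the fingers, y is the line along which they close (so a half turn about z gives the same grasp; the last joint's range is limited). The gripper opens to 85 mm and grips with 20 to 120 N. Pads are 22 mm wide; open, the fingers measure 114 mm over their backs; the gripper's body (76 mm by 85 mm) begins 54 mm behind the grasp point. The pads swing forward as they close: fully open they stand 13 mm farther back than shut.
Start: joints at [-0.155, 0.263, -0.048, 1.259, 0, 1.415], TCP at [525.003, -0.006, 223.878] pointing down, gripper open.
Joint ranges: [-2.65, 2.65], [-0.89, 1.7], [-1.18, 1.37], [-2.13, 2.11], [-1.35, 1.29], [-3.14, 3.14]. Speed limits (rad/s): [1.89, 1.89, 2.57, 2.79, 3.14, 3.14].

## Interface

Orientations are given as a unit quaternion [x, y, z, w].
In Python, from bench import ctrl, optics gives the robot as it stands. The module is installed in compiled form; this text tells all that it offers.
- The arm moves only by the shell command python3 -m crank 'ROWS' [FORCE]. ROWS is a JSON object of lists of equal length, an entry for each row: "delta_rot": the turn, a rotation vector about the tool's x, y, z each as a share of 0.12 rad, from -1 to 1, a list of three; "travel": the shift along the tool's x, y, z each as a share of 50 mm, from -1 to 1, a list of three; "jaw": the closure, from 0 (fully open) to 1 (shut). In form: {"delta_rot": [[ax, ay, az], ...], "travel": [[x, y, z], ...], "jaw": [jaw, ...]}. A call has 1 to 20 rows; each row shifts and turns the commanded pose from where the row before left it, along the tool's axes as they then stand; what a row does not reach is not made up. A row lasts 1/8 s, in which the tool goes at most 62.5 mm and 10.7 degrees, less where a joint would pass 70% of its speed; a pose out of reach is approached as far as the arm can. A call with a number of a shift or a turn outside -1 to 1 is refused whole. A call with a gripper value outside its range is refused whole. The fingers move at their own pace and stop on an object; FORCE is the grip in N (left out, the last holds). Time passes only in rows, so rows that do not move let the fingers close. It gives the time, the measured TCP pose, the force, the opening and the grip force at its end, in the units of the state.
- ctrl.read_state(): the state, without advancing time (a new reading comes with each control period).
- optics.snapshot(name): name is "scene" or "side" or "wrist"; returns the picture (400x640x3 uint8, blue, green, red); there is no depth.
- optics.camera_info(name): a dict with "fx", "fy", "cx", "cy" (pixels), "k1" (the pictures are not rectified: a ray, as slopes to the right and down, at radius r is drawn at 1 + k1 r^2 times it, then the intrinsics apply), "extrinsics" (4x4, takes a point from camera to world coordinates); the wrist camera has in their place "hand_eye" (4x4, takes a point from camera to tool coordinates, whose origin is the TCP and whose axes are the flange's). Camera axes: x right, y down, z forward; pixel columns grow to the right and rows downward; lengths in mm; the calibration is good to about 2 mm. A picture is of the moment at which its call begins: read the wrist's pose just before it. camera_info takes no time and is no camera call.
- ctrl.finish_job(): hands the job in; it is judged then, once.
The state is a dict: "time_s": time; "q": joint angles; "qd": joint speeds; "joint_torque": joint torques, N m; "ee_pos": TCP position; "tcp_rot": TCP orientation; "ft_force": force on the tool from outside, world axes, zero at the start; "torque": the same for the moment, N m; "grip_width": opening from 0.0 (shut) to 1.0 (fully open); "grasp_force": force on a finger pad.
Only numpy, scipy, OpenCV 4.12 (cv2) and the standard library are available. Lean on these libraries where they do the work, as an engineer would, in place of code of your own. Each camera call takes 0.05 s, during which the arm holds its last target. There are 200 camera calls.

## Task

Load the basket stack for the watch-cleaning machine on its carrier: the deep basket goes at the bottom in the carrier's collar, then the four-compartment basket, then the shallow basket, and the lid on top, each sitting fully down and level in the one beneath. Keep the baskets upright all the time so that no parts spill, and leave the bottle, the watch head, the white die and the loupe where they are.

Things in the scene. Friction and masses are not known exactly. Their poses are not given: they have to be found in the camera images.
- deep_center (a point): Deep cleaning basket: round, steel, outside diameter 54 mm, inside 49 mm, 42 mm tall, undivided, brass plates lying in it (fixed). Tapered foot (lowest 6 mm, 38 to 45 mm wide) drops into the open top beneath; the 54 mm body above it then rests on that rim. Point: on the axis, half-way up (21 mm above underside); z up. Grip across the outside of the wall, fingertips above the foot.
- quarter_center (a point): Four-compartment basket: same steel, diameters and foot (6 mm) as the deep one, but 32 mm tall and divided by a cross partition, small wheels in it. Stands in the open top of the deep one, its body on the rim. Point: on the axis, half-way up (16 mm above underside); z up. Grip as the deep one.
- shallow_center (a point): Shallow basket: same steel, diameters and foot (6 mm) as the deep one, but 24 mm tall, with one 20 mm ring standing in the middle of its floor and tiny screws round it. Point: on the axis, half-way up (12 mm above underside); z up. Grip as the deep one.
- cover_center (a point): Lid: perforated steel disc, 54 mm diameter, 3.5 mm thick, the same 6 mm foot beneath it, which goes into the shallow basket; 30 mm tall overall with the round knob in the middle of its top: 16 mm diameter, from 14.5 to 30 mm above the underside (thin stem below). Point: on the axis, 15 mm above the underside; z up. Grip the knob from above.
- carrier_seat (a point): Carrier, fixed to the bench: dark round base plate 76 mm across, on it an empty bright steel collar 62 mm outside, 49 mm inside, its top 16 mm above the bench, two small ears reaching 43 mm from the axis. The deep basket's foot goes into the collar, its body rests on the collar's top. Point: centre of the collar's top plane; z up.
- bottle: Bystander: amber bottle with white cap, 42 mm diameter, 82 mm tall, standing; origin at the centre of its underside. Baskets, lid, carrier and bystanders swap places from start to start, at least 110 mm between centres. Fixed equipment (up to 120 mm tall, a press 216 mm) stands only near the far edge and sides of the bench, over 80 mm away.
- watchhead: Bystander: steel watch head without bracelet, black dial, 41 mm across (50 mm over the lugs), 12 mm tall, lying face up; origin at the centre of its underside.
- die: Bystander: white nylon press die, a stepped disc 42 mm in diameter, 22 mm tall; origin at the centre of its underside.
- loupe: Bystander: black conical eye loupe, 34 mm diameter at the bottom, 32 mm tall, standing; origin at the centre of its underside.
Not all that is in view belongs to the job. Leave any purple look-alike of the part that bears cover_center alone.

How it is judged (in metres and radians):
At the end, for the whole second after the job is handed in: The deep basket is seated in the carrier's collar, the four-compartment basket in the deep one, the shallow one in that and the lid in the shallow one: each within 4 mm of the axis of the one beneath, within 2.5 mm of its fully seated height and within 0.07 rad of level, all released and at rest (horizontal distance between deep_center and carrier_seat below 0.004 m and z of deep_center in the frame of carrier_seat between 0.0125 and 0.0175 m and angle between each of deep_center, quarter_center, shallow_center, cover_center's own z axis and vertical below 0.07 rad and linear speed of each of deep, quarter, shallow, cover below 0.02 m/s and angular speed of each of deep, quarter, shallow, cover below 0.3 rad/s and horizontal distance between quarter_center and deep_center below 0.004 m and z of quarter_center in the frame of deep_center between 0.0285 and 0.0335 m and horizontal distance between shallow_center and quarter_center below 0.004 m and z of shallow_center in the frame of quarter_center between 0.0195 and 0.0245 m and horizontal distance between cover_center and shallow_center below 0.004 m and z of cover_center in the frame of shallow_center between 0.0185 and 0.0235 m); the robot touches nothing.
It fails at once if a basket is tipped by more than 0.6 rad, so that parts spill (angle between any of deep_center, quarter_center, shallow_center's own z axis and vertical above 0.6 rad).
It fails at once if the bottle is moved by more than 30 mm or knocked over (distance of bottle from where it was at the start of the episode above 0.03 m or angle between bottle's own z axis and vertical above 0.6 rad).
It fails at once if the watch head is moved by more than 30 mm or knocked over (distance of watchhead from where it was at the start of the episode above 0.03 m or angle between watchhead's own z axis and vertical above 0.6 rad).
It fails at once if the white die is moved by more than 30 mm or knocked over (distance of die from where it was at the start of the episode above 0.03 m or angle between die's own z axis and vertical above 0.6 rad).
It fails at once if the black loupe is moved by more than 30 mm or knocked over (distance of loupe from where it was at the start of the episode above 0.03 m or angle between loupe's own z axis and vertical above 0.6 rad).
It also fails if it takes over 112 s, if anything falls off the work surface, if the arm or the gripper's body presses on something with over 40 N, if the wrist force passes 120 N, or if a joint passes its speed limit or range.

## Working session

There is one attempt and no reset: what is moved stays moved. The work goes in short steps, Python scripts to look and compute and a shell command to move; the robot and the scene stay as the last step left them, time stands still between calls to the robot, and variables do not carry over. Pictures are saved under pics/ and viewed, at most 14 in all, crops included, and the job is handed in when it is done.

```bash
mkdir -p pics; python3 - <<'E'
from bench import ctrl, optics
import cv2
s=ctrl.read_state(); print(s['time_s'],s['ee_pos'],s['tcp_rot'],s['grip_width'],ctrl.nose_length)
for n in ['scene','side','wrist']:
    cv2.imwrite(f'pics/{n}0.png',optics.snapshot(n)); print(n,optics.camera_info(n))
E
```

```text
0.0 [5.24716969e+02 4.27051670e-02 2.23418084e+02] [ 7.07106820e-01  7.07106535e-01 -3.24850524e-04 -4.34622606e-04] 0.997995129614713 22.0
scene {'fx': 387.850092711245, 'fy': 387.850092711245, 'cx': 316.0296866526479, 'cy': 197.3806312061262, 'k1': -0.09399092544535027, 'extrinsics': array([[-4.03363260e-01,  6.58001378e-01, -6.35871267e-01,
         1.01955448e+03],
       [ 9.15028071e-01,  2.93591520e-01, -2.76636310e-01,
         2.06681759e+02],
       [ 4.65933889e-03, -6.93424982e-01, -7.20513764e-01,
         6.08754777e+02],
       [ 0.00000000e+00,  0.00000000e+00,  0.00000000e+00,
         1.00000000e+00]])}
side {'fx': 407.1059325208616, 'fy': 407.1059325208616, 'cx': 323.532104356319, 'cy': 201.7884922883478, 'k1': 0.025346671320246473, 'extrinsics': array([[ 9.53467093e-01, -1.71809478e-01,  2.47753923e-01,
         2.59372848e+02],
       [-3.01411679e-01, -5.23623523e-01,  7.96849676e-01,
        -8.61645570e+02],
       [-7.17654440e-03, -8.34445870e-01, -5.51043182e-01,
         6.31403337e+02],
       [ 0.00000000e+00,  0.00000000e+00,  0.00000000e+00,
         1.00000000e+00]])}
wrist {'fx': 312.61966681610306, 'fy': 312.61966681610306, 'cx': 322.24890867698787, 'cy': 199.5775583903437, 'k1': -0.012602976416864989, 'hand_eye': array([[-9.65384638e-04, -9.59138672e-01, -2.82934757e-01,
         7.18324442e+01],
       [ 9.99999207e-01, -6.97186983e-04, -1.04859819e-03,
         1.20184620e+00],
       [ 8.08492650e-04, -2.82935545e-01,  9.59138584e-01,
        -1.50157643e+02],
       [ 0.00000000e+00,  0.00000000e+00,  0.00000000e+00,
         1.00000000e+00]])}
```

View pics/scene0.png

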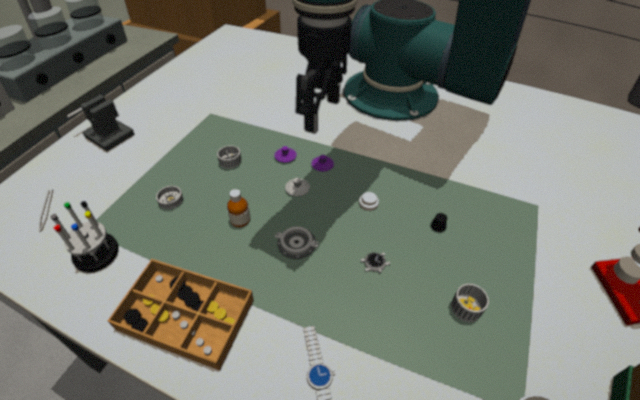

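View pics/side0.png

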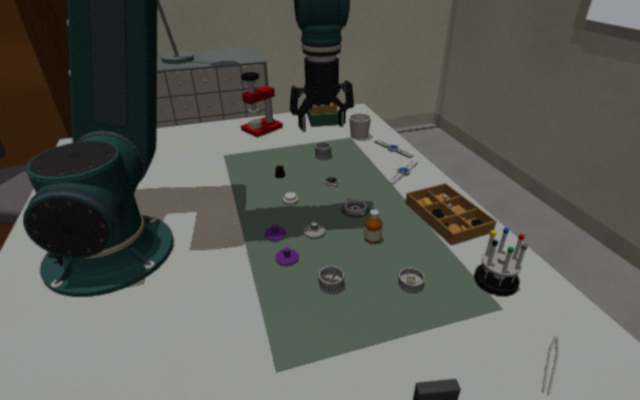

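View pics/wrist0.png

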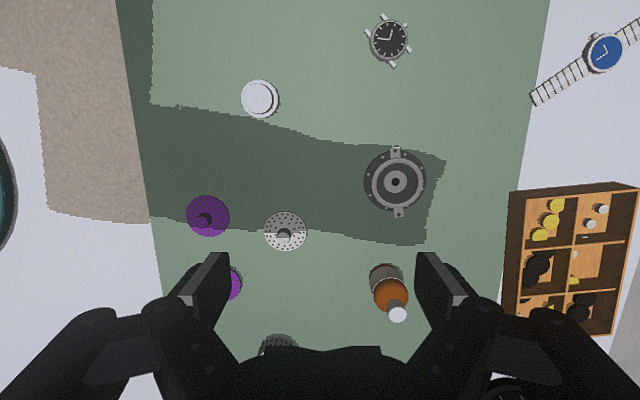

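Candidates in the scene picture:
- **Deep basket:** (470,302), yellow plates, tallest. The grey pot near the far edge in the side view is not on the mat.
- **Quarter and shallow:** (229,156) and (169,197). The first looks taller.
- **Lid:** grey (297,187). The purple look-alikes at (285,155) and (322,163) are to be left alone.
- **Carrier:** (297,241), with ears.

I'll triangulate these and crop to check.

```bash
cat > h.py <<'E'
import numpy as np, cv2
from bench import ctrl, optics
from scipy.spatial.transform import Rotation as R
def pose(s=None):
    s=s or ctrl.read_state(); T=np.eye(4); T[:3,:3]=R.from_quat(s['tcp_rot']).as_matrix(); T[:3,3]=s['ee_pos']; return T
def ray(n,px,T=None):
    c=optics.camera_info(n)
    K=np.array([[c['fx'],0,c['cx']],[0,c['fy'],c['cy']],[0,0,1]])
    u=cv2.undistortPoints(np.array([[px]],float),K,np.array([c['k1'],0,0,0.]))[0,0]
    E=c['extrinsics'] if n!='wrist' else (pose() if T is None else T)@c['hand_eye']
    return E[:3,3],E[:3,:3]@np.array([u[0],u[1],1])
def plane(n,px,z,T=None):
    o,d=ray(n,px,T); return o+d*(z-o[2])/d[2]
def tri(a,b):
    (o1,d1),(o2,d2)=a,b; d1=d1/np.linalg.norm(d1); d2=d2/np.linalg.norm(d2)
    t=np.linalg.lstsq(np.c_[d1,-d2],o2-o1,rcond=None)[0]; p,q=o1+t[0]*d1,o2+t[1]*d2
    return (p+q)/2,np.linalg.norm(p-q)
E
python3 - <<'E'
from h import *
P={'deep':((471,293),(323,147)),'A':((229,152),(331,272)),'B':((169,193),(411,275)),'lidknob':((297,182),(314,225)),'carrier':((297,237),(357,206)),
'bottlecap':((236,194),(374,215)),'watch':((375,260),(332,181)),'die':((369,199),(291,196)),'loupe':((440,219),(280,169)),'pur1':((285,150),(287,252)),'pur2':((322,158),(275,228))}
for k,(a,b) in P.items():
    p,e=tri(ray('scene',a),ray('side',b)); print(k,p.round(1),round(e,1))
a=cv2.imread('pics/scene0.png')
c=np.vstack([cv2.resize(a[y-25:y+25,x-35:x+35],(350,250),interpolation=cv2.INTER_CUBIC) for x,y in[(229,156),(297,187)]])
d=np.vstack([cv2.resize(a[y-25:y+25,x-35:x+35],(350,250),interpolation=cv2.INTER_CUBIC) for x,y in[(169,197),(470,302)]])
cv2.imwrite('pics/crop1.png',np.hstack([c,d]))
E
```

```text
deep [620.8 312.8  41. ] 8.7
A [ 461.4 -258.5   34.1] 1.3
B [ 621.9 -310.    25.3] 2.8
lidknob [478.1 -74.8  23.5] 1.1
carrier [613.1 -14.   15.5] 9.7
bottlecap [ 604.7 -144.7   74. ] 4.8
watch [596.4 141.3   9.1] 4.7
die [457.4  83.5  17.5] 1.5
loupe [459.4 233.4  25. ] 2.0
pur1 [ 389.9 -150.3   21.2] 3.9
pur2 [382.7 -56.7  23.9] 1.8
```

View pics/crop1.png

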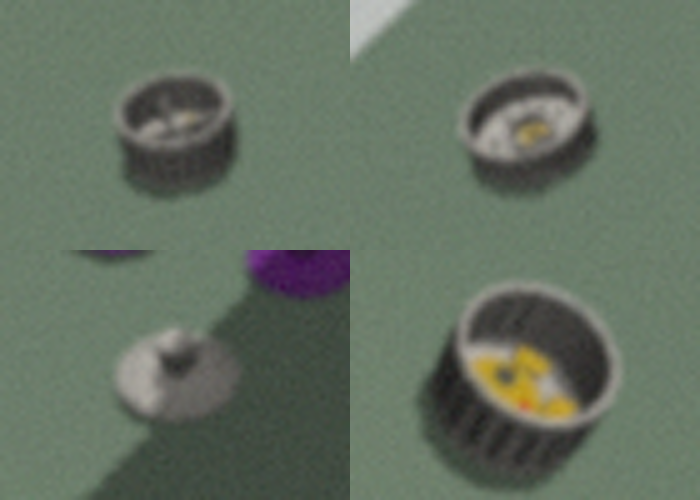

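The crop confirms the parts: quarter with its cross at top left, shallow with its ring at top right, lid at bottom left, deep with its plates at bottom right. I'm moving over the deep basket.

```bash
python3 -m crank '{"delta_rot":[[0,0,0],[0,0,0],[0,0,0],[0,0,0],[0,0,0],[0,0,0],[0,0,0],[0,0,0],[0,0,0]],"travel":[[0.8,0.24,0],[0.8,0.24,0],[0.8,0.24,0],[0.8,0.24,0],[0.8,0.24,0],[0.8,0.24,0],[0.8,0.24,0],[0.66,0.24,0],[0,0,0]],"jaw":[0,0,0,0,0,0,0,0,0]}' 40
cat >> h.py <<'E'
def look(name,z,d,near=None,lo=None,ff=1,save=True):
    """wrist picture; list ellipses of contours whose diameter on plane z is about d (mm)"""
    s=ctrl.read_state(); T=pose(s); im=optics.snapshot('wrist')
    if save: cv2.imwrite(f'pics/{name}.png',im)
    return ell(im,T,z,d)
def ell(im,T,z,d,tol=.15):
    out=[]; g=cv2.cvtColor(im,cv2.COLOR_BGR2GRAY)
    masks=[cv2.threshold(g,t,255,0)[1] for t in range(50,220,8)]
    hsv=cv2.cvtColor(im,cv2.COLOR_BGR2HSV); masks+=[(hsv[...,1]<t).astype(np.uint8)*255 for t in (25,35,45,55)]
    for m in masks:
        for c in cv2.findContours(m,cv2.RETR_LIST,cv2.CHAIN_APPROX_NONE)[0]:
            if len(c)<40: continue
            h=cv2.convexHull(c)
            if len(h)<6: continue
            e=cv2.fitEllipse(h)
            if min(e[1])<.88*max(e[1]) or abs(cv2.contourArea(h)/(np.pi*e[1][0]*e[1][1]/4)-1)>.05: continue
            p=plane('wrist',e[0],z,T); q=plane('wrist',(e[0][0]+(e[1][0]+e[1][1])/4,e[0][1]),z,T); D=2*np.linalg.norm(p-q)
            if abs(D/d-1)<tol: out.append([*e[0],*p[:2],D])
    return np.array(out)
E
python3 - <<'E'
from h import *
np.set_printoptions(suppress=True,precision=1)
im0=cv2.imread('pics/wrist0.png'); T=np.eye(4); T[:3,:3]=R.from_quat([.70710682,.70710653,-.00032485,-.00043462]).as_matrix(); T[:3,3]=[524.72,.04,223.42]
print('carrier62',ell(im0,T,16,62,.06)); print('49',ell(im0,T,16,49,.06))
print(pose()[:3,3]); print(look('deep1',42,52))
E
```

```text
time_s: 1.27
ee_pos: [621.1, 315.0, 222.6]
tcp_rot: [0.706, 0.708, -0.001, -0.0]
ft_force: [0.3, -0.8, -0.3]
grip_width: 1.003
grasp_force: 0.0
carrier62 [[397.  182.7 613.1 -13.   58.3]]
49 [[396.8 182.9 612.9 -13.2  49.6]
 [396.9 182.8 613.  -13.1  49.9]
 [396.9 182.9 613.  -13.2  50.3]
 [397.  182.9 613.1 -13.2  50.6]
 [396.9 182.9 613.  -13.1  50.8]
 [397.  182.9 613.1 -13.1  51. ]
 [397.  182.9 613.1 -13.1  51.6]]
[621.1 315.  222.6]
[]
```

View pics/deep1.png

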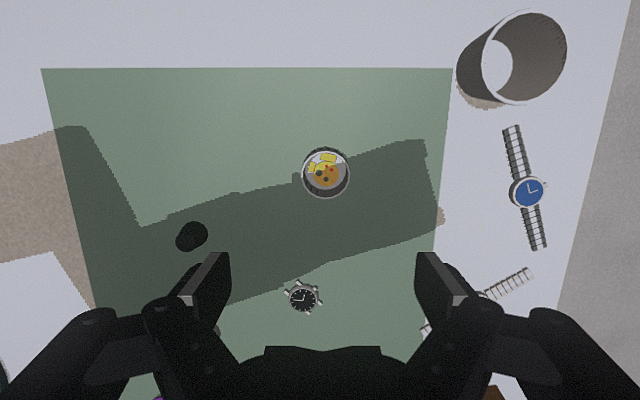

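Deep basket at (325.7,173), between the open fingers. The tall grey pot at (515,60) is off to the side and the loupe at (190,236) is clear.

```bash
python3 - <<'E'
from h import *
print(pose()[:3,3].round(1), plane('wrist',(325.7,173.2),42).round(1), R.from_matrix(pose()[:3,:3]).as_quat().round(4))
im=cv2.imread('pics/deep1.png')[130:215,280:370]; hsv=cv2.cvtColor(im,cv2.COLOR_BGR2HSV).astype(int)
print(hsv[43,::4,1],hsv[43,::4,2]); print(hsv[::4,45,1])
E
```

```text
[620.9 313.7 223. ] [625.3 317.4  42. ] [ 7.067e-01  7.076e-01 -5.000e-04 -2.000e-04]
[ 29  28  23  24  29  21  14   6  10  59  12 157 167 153 158   4   0   0
  25  32  26  31  41] [143 139 142 116  87 132  54 125 122  61  62 143 147 148 150 128 117  93
  92  96  89  91  94]
[ 27  22  31  27  27  17 145 146 142 177 165 157  20 160  35  16   9   6
  27  37  34  29]
```

```bash
python3 -m crank '{"delta_rot":[[0,0,0],[0,0,0],[0,0,0],[0,0,0],[0,0,0]],"travel":[[0.07,0.08,0.6],[0,0,0.6],[0,0,0.6],[0,0,0.2],[0,0,0]],"jaw":[0,0,0,0,0]}' 40
python3 - <<'E'
from h import *
np.set_printoptions(suppress=True,precision=1)
print(pose()[:3,3]); o=look('deep2',42,52,); print(o)
E
```

```text
time_s: 1.95
ee_pos: [624.9, 315.9, 124.2]
tcp_rot: [0.707, 0.707, -0.0, -0.0]
ft_force: [1.1, 0.0, -0.1]
grip_width: 1.0
grasp_force: 0.0
[624.9 315.9 124.2]
[]
```

View pics/deep2.png

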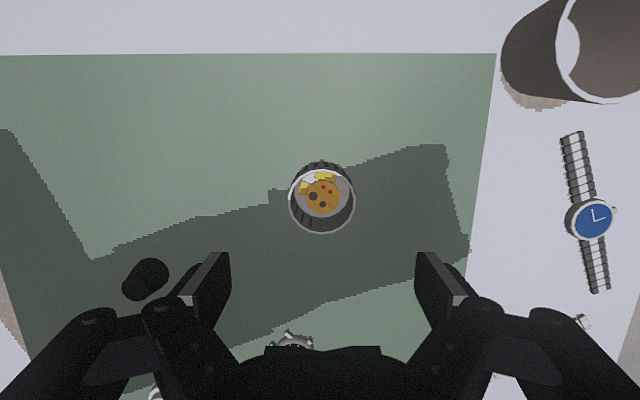

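The deep rim spans x 288–355 and y 170–235, so its centre is near (322,202), about 2 mm ahead in +y. Next I'll descend, close and lift slightly.

```bash
python3 -m crank '{"delta_rot":[[0,0,0],[0,0,0],[0,0,0],[0,0,0],[0,0,0],[0,0,0],[0,0,0],[0,0,0],[0,0,0],[0,0,0]],"travel":[[0.04,0.01,0.6],[0,0,0.6],[0,0,0.4],[0,0,0.2],[0,0,0],[0,0,0],[0,0,0],[0,0,0],[0,0,0],[0,0,0]],"jaw":[0,0,0,0,0,1,1,1,1,1]}' 40
```

```text
time_s: 3.25
ee_pos: [625.5, 318.5, 33.9]
tcp_rot: [0.707, 0.707, -0.0, 0.0]
ft_force: [-0.5, -0.7, 0.3]
grip_width: -0.0
grasp_force: 0.0
```

The jaws shut with no grip, so I'll look.

```bash
python3 - <<'E'
from h import *
a=optics.snapshot('scene'); b=optics.snapshot('wrist'); cv2.imwrite('pics/w3.png',b)
c=cv2.resize(a[230:350,400:540],(420,360),interpolation=cv2.INTER_CUBIC); d=cv2.resize(b,(380,238)); 
d=np.vstack([d,np.zeros((122,380,3),np.uint8)]); cv2.imwrite('pics/m3.png',np.hstack([c,d]))
E
```

```text
(no output)
```

View pics/m3.png

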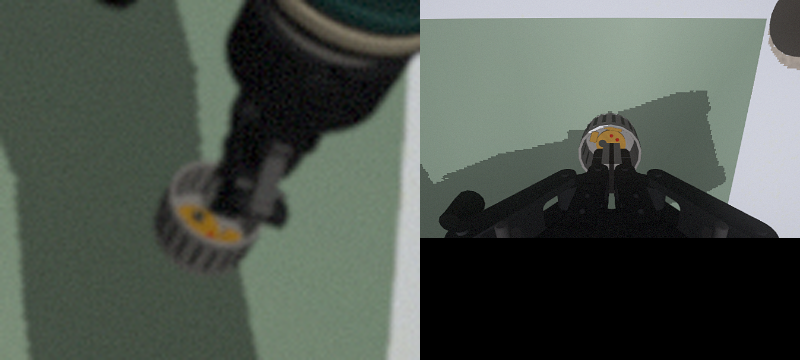

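```bash
python3 - <<'E'
from h import *
b=cv2.imread('pics/w3.png')[160:330,220:440]; a=optics.snapshot('scene'); s=optics.snapshot('side')
b=cv2.resize(b,(400,300),interpolation=cv2.INTER_CUBIC)
a=cv2.resize(a[260:335,430:530],(400,300),interpolation=cv2.INTER_CUBIC)
s=cv2.resize(s[105:180,275:375],(400,300),interpolation=cv2.INTER_CUBIC)
cv2.imwrite('pics/m4.png',np.vstack([np.hstack([a,s]),np.hstack([b,b*0])]))
E
```

```text
(no output)
```

View pics/m4.png

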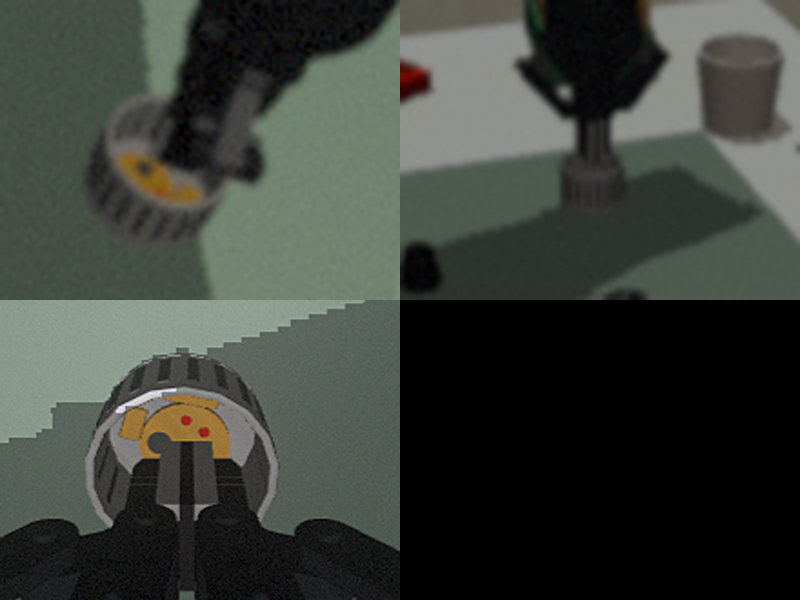

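```bash
python3 -m crank '{"delta_rot":[[0,0,0],[0,0,0],[0,0,0],[0,0,0]],"travel":[[0,0,-0.5],[0,0,-0.5],[0,0,-0.5],[0,0,0]],"jaw":[1,1,1,1]}' 40
python3 - <<'E'
from h import *
a=optics.snapshot('scene'); s=optics.snapshot('side'); T=pose(); print(T[:3,3])
for n in('scene','side'):
  c=optics.camera_info(n); E=np.linalg.inv(c['extrinsics'])
  for z in (0,22):
    p=(E@T@np.array([0,0,z,1]))[:3]; u=p[:2]/p[2]; u=u*(1+c['k1']*(u@u)); print(n,z,u*c['fx']+[c['cx'],c['cy']])
a=cv2.resize(a[235:325,430:530],(400,360),interpolation=cv2.INTER_CUBIC)
s=cv2.resize(s[85:175,275:375],(400,360),interpolation=cv2.INTER_CUBIC)
cv2.imwrite('pics/m5.png',np.hstack([a,s]))
E
```

```text
time_s: 3.95
ee_pos: [626.4, 318.8, 110.7]
tcp_rot: [0.707, 0.707, 0.001, 0.001]
ft_force: [-0.3, -0.6, -0.2]
grip_width: 0.002
grasp_force: 0.0
[625.38345077 318.4284871  108.39878053]
scene 0 [485.15591091 276.0289414 ]
scene 22 [480.62179037 283.6494128 ]
side 0 [322.61920253 126.3083418 ]
side 22 [322.67442275 132.6242542 ]
```

View pics/m5.png

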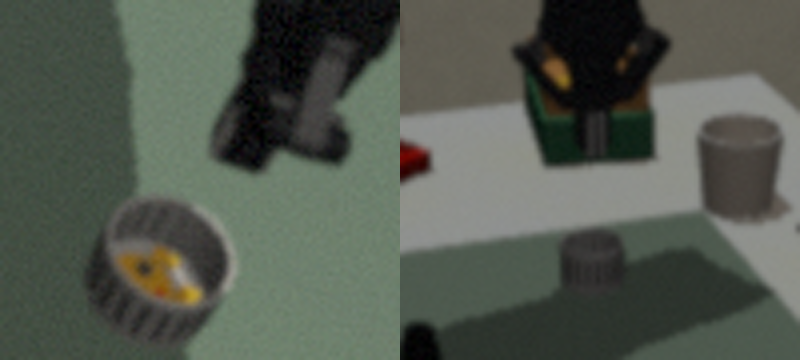

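```bash
python3 - <<'E'
from h import *
T=np.linalg.inv(pose())
for a in ((491,276),(513,274),(502,270)):
  p,e=tri(ray('scene',a),ray('side',(324,124))); print(p.round(),(T@np.r_[p,1]).round(),round(e,1))
print(tri(ray('scene',(471,292)),ray('side',(323,147)))) 
p,e=tri(ray('scene',(470,302)),ray('side',(323,151.5)));print(p,e)
E
```

```text
[630. 324. 115.] [ 5.  5. -7.  1.] 4.8
[628. 347. 116.] [28.  2. -8.  1.] 30.1
[626. 332. 119.] [ 13.   0. -11.   1.] 22.7
(array([620.05889665, 311.96389157,  41.91032176]), np.float64(9.817218815049491))
[623.34359762 318.57548173  20.52812383] 6.373825851930646
```

The fingertips actually stand about 8–12 mm behind the reported TCP when shut and about 22 mm behind when open. Both the wrist and the static cameras agree, so the grasp was simply too high. I'm going lower.

```bash
python3 -m crank '{"delta_rot":[[0,0,0],[0,0,0],[0,0,0],[0,0,0],[0,0,0],[0,0,0],[0,0,0],[0,0,0],[0,0,0],[0,0,0],[0,0,0],[0,0,0],[0,0,0]],"travel":[[0.03,0,0],[0,0,0],[0,0,0],[0,0,0.5],[0,0,0.5],[0,0,0.5],[0,0,0.4],[0,0,0.16],[0,0,0],[0,0,0],[0,0,0],[0,0,0],[0,0,0]],"jaw":[0,0,0,0,0,0,0,0,0,1,1,1,1]}' 40
```

```text
time_s: 5.68
ee_pos: [625.9, 320.2, 7.1]
tcp_rot: [0.707, 0.707, 0.001, 0.0]
ft_force: [-0.7, -0.8, 7.6]
grip_width: 0.625
grasp_force: 41.9
```

Held: opening 53 mm at 42 N. Next I'll lift and go over to the carrier, overshooting in −y so that the collar stays visible past the basket.

```bash
python3 -m crank '{"delta_rot":[[0,0,0],[0,0,0],[0,0,0],[0,0,0],[0,0,0],[0,0,0],[0,0,0],[0,0,0],[0,0,0],[0,0,0],[0,0,0],[0,0,0],[0,0,0],[0,0,0],[0,0,0],[0,0,0]],"travel":[[0,0,-0.3],[0,0,-0.6],[0,0,-0.9],[0,0,-0.9],[0,0,-0.9],[-0.4,0,-0.2],[-0.8,-0.03,0],[-0.8,-0.03,0],[-0.8,-0.03,0],[-0.8,-0.03,0],[-0.8,-0.03,0],[-0.8,-0.03,0],[-0.8,-0.03,0],[-0.8,-0.03,0],[-0.6,-0.02,0],[0,0,0]],"jaw":[1,1,1,1,1,1,1,1,1,1,1,1,1,1,1,1]}' 40
python3 - <<'E'
from h import *
np.set_printoptions(suppress=True,precision=1)
print(pose()[:3,3]); print(look('car1',16,49))
E
```

```text
time_s: 7.68
ee_pos: [611.8, -52.2, 195.7]
tcp_rot: [0.708, 0.706, -0.0, -0.0]
ft_force: [-0.1, 0.0, -1.3]
grip_width: 0.625
grasp_force: 42.5
[611.8 -52.2 195.7]
[[202.6 196.8 480.8 -74.1  51.4]
 [202.5 196.9 480.8 -74.2  51. ]
 [322.8 140.1 613.3 -13.1  51.1]
 [202.5 196.9 480.8 -74.2  50.6]
 [322.7 140.  613.2 -13.   51.5]
 [202.5 196.9 480.8 -74.2  50.4]
 [322.7 140.1 613.2 -13.1  51.7]
 [322.7 140.1 613.2 -13.1  52. ]
 [203.3 196.  481.7 -73.2  54.9]]
```

View pics/car1.png

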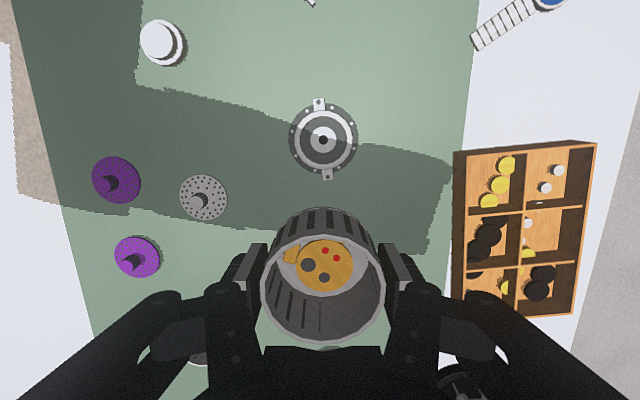

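Carrier measured again at (613.2,−13.1). The rim of the held basket is centred near pixel (323,288). I'll compute its in-hand offset.

```bash
python3 - <<'E'
from h import *
np.set_printoptions(suppress=True,precision=1)
T=pose(); T[:3,3]=[611.8,-52.2,195.7]
Ti=np.linalg.inv(T)
im=cv2.imread('pics/car1.png')
for z in (33,35,38):
  o=ell(im,T,195.7+z,54,.2); 
  if len(o): print(z,o)
  print(z,plane('wrist',(323,288),195.7+z,T)-T[:3,3], plane('wrist',(261,288),195.7+z,T)-T[:3,3],plane('wrist',(385,288),195.7+z,T)-T[:3,3],plane('wrist',(323,235),195.7+z,T)-T[:3,3],plane('wrist',(323,342),195.7+z,T)-T[:3,3])
E
```

```text
33 [ 1.4 -2.1 33. ] [-25.1  -2.   33. ] [27.8 -2.1 33. ] [ 1.4 22.3 33. ] [  1.3 -30.   33. ]
35 [ 1.4 -0.8 35. ] [-24.7  -0.8  35. ] [27.4 -0.9 35. ] [ 1.4 23.2 35. ] [  1.3 -28.2  35. ]
38 [ 1.4  1.1 38. ] [-24.    1.1  38. ] [26.7  1.  38. ] [ 1.4 24.4 38. ] [  1.3 -25.6  38. ]
```

```bash
python3 -m crank '{"delta_rot":[[0,0,0],[0,0,0],[0,0,0],[0,0,0],[0,0,0],[0,0,0],[0,0,0],[0,0,0],[0,0,0]],"travel":[[0.41,0,0],[0.42,0,0],[0,0,0.7],[0,0,0.8],[0,0,0.8],[0,0,0.5],[0,0,0.3],[0,0,0],[0,0,0]],"jaw":[1,1,1,1,1,1,1,1,1]}' 40
python3 - <<'E'
from h import *
s=ctrl.read_state(); print(s['ee_pos'],s['ft_force'])
a=optics.snapshot('scene')[205:265,250:345]; b=optics.snapshot('side')[170:230,310:405]
cv2.imwrite('pics/m6.png',np.hstack([cv2.resize(x,(400,253),interpolation=cv2.INTER_CUBIC) for x in(a,b)]))
E
```

```text
time_s: 8.85
ee_pos: [613.1, -8.2, 41.9]
tcp_rot: [0.707, 0.707, 0.0, 0.001]
ft_force: [0.3, -0.2, -0.2]
grip_width: 0.626
grasp_force: 42.5
[613.13773419  -8.16323064  41.91911982] [ 0.28938991 -0.24835833 -0.20015642]
```

```bash
python3 -m crank '{"delta_rot":[[0,0,0],[0,0,0],[0,0,0],[0,0,0],[0,0,0],[0,0,0],[0,0,0]],"travel":[[-0.05,-0.02,0],[0,0,0.1],[0,0,0.1],[0,0,0.1],[0,0,0.08],[0,0,0.08],[0,0,0]],"jaw":[1,1,1,1,1,1,1]}' 40
```

```text
time_s: 9.82
ee_pos: [611.4, -11.0, 17.6]
tcp_rot: [0.707, 0.707, -0.0, -0.0]
ft_force: [-0.2, -0.3, -1.3]
grip_width: 0.623
grasp_force: 42.5
```

```bash
python3 -m crank '{"delta_rot":[[0,0,0],[0,0,0],[0,0,0]],"travel":[[0,0,0.04],[0,0,0.03],[0,0,0]],"jaw":[1,1,1]}' 40
```

```text
time_s: 10.2
ee_pos: [611.7, -11.0, 16.9]
tcp_rot: [0.707, 0.707, 0.001, 0.001]
ft_force: [-12.2, 1.8, 33.8]
grip_width: 0.627
grasp_force: 45.8
```

```bash
python3 -m crank '{"delta_rot":[[0,0,0],[0,0,0]],"travel":[[0,0,0.03],[0,0,0]],"jaw":[1,1]}' 40
```

```text
time_s: 10.45
ee_pos: [611.8, -11.0, 16.7]
tcp_rot: [0.707, 0.707, 0.001, 0.001]
ft_force: [-18.9, 2.4, 56.5]
grip_width: 0.626
grasp_force: 47.9
```

The contact height of 17 mm matches the seated height. I'm releasing and rising to look.

```bash
python3 -m crank '{"delta_rot":[[0,0,0],[0,0,0],[0,0,0],[0,0,0],[0,0,0],[0,0,0],[0,0,0],[0,0,0],[0,0,0],[0,0,0]],"travel":[[0,0,-0.05],[0,0,0],[0,0,0],[0,0,0],[0,0,-0.5],[0,0,-0.8],[0,0,-0.8],[0,0,-0.8],[0,0,-0.7],[0,0,0]],"jaw":[0,0,0,0,0,0,0,0,0,0]}' 40
python3 - <<'E'
from h import *
np.set_printoptions(suppress=True,precision=1)
print(pose()[:3,3]); o=look('seat1',52,52); print(o)
cv2.imwrite('pics/seat1c.png',cv2.resize(cv2.imread('pics/seat1.png')[110:260,220:420],(800,600),interpolation=cv2.INTER_CUBIC))
E
```

```text
time_s: 11.7
ee_pos: [612.7, -11.2, 197.6]
tcp_rot: [0.707, 0.707, 0.001, 0.002]
ft_force: [0.6, 0.8, -0.2]
grip_width: 1.002
grasp_force: 0.0
[612.7 -11.2 197.6]
[[320.7 186.9 612.6 -13.8  52.2]]
```

View pics/seat1c.png

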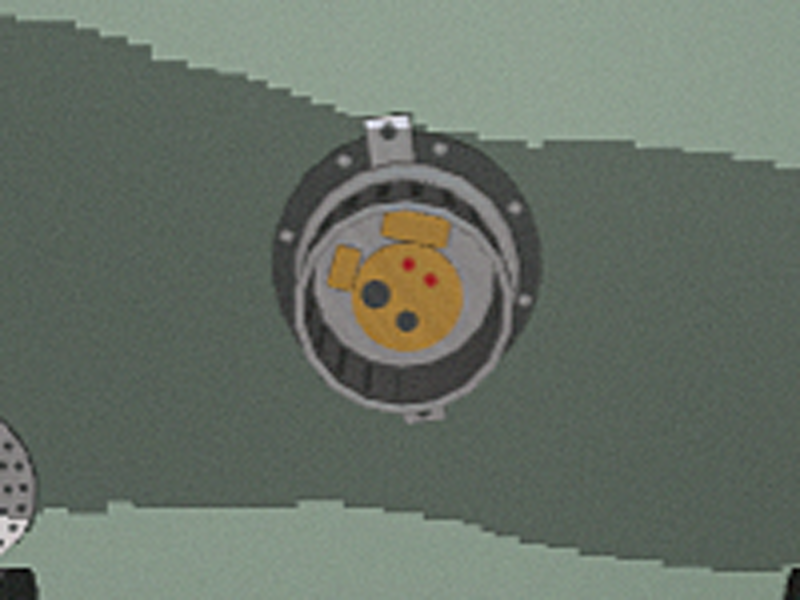

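The deep basket is seated centred in the collar, rim centre at (612.6,−13.8). Now the quarter basket.

```bash
python3 -m crank '{"delta_rot":[[0,0,0],[0,0,0],[0,0,0],[0,0,0],[0,0,0],[0,0,0],[0,0,0],[0,0,0]],"travel":[[-0.7,-0.43,0],[-0.7,-0.43,0],[-0.7,-0.43,0],[-0.7,-0.43,0],[-0.7,-0.43,0],[-0.7,-0.43,0],[-0.72,-0.44,0],[0,0,0]],"jaw":[0,0,0,0,0,0,0,0]}' 40
python3 - <<'E'
from h import *
np.set_printoptions(suppress=True,precision=1)
print(pose()[:3,3]); o=look('q1',32,52,); print(o)
cv2.imwrite('pics/q1c.png',cv2.resize(cv2.imread('pics/q1.png')[110:260,220:420],(800,600),interpolation=cv2.INTER_CUBIC))
E
```

```text
time_s: 12.75
ee_pos: [458.9, -258.5, 194.0]
tcp_rot: [0.708, 0.706, -0.0, -0.001]
ft_force: [-0.8, 0.4, -0.2]
grip_width: 1.001
grasp_force: 0.0
[ 458.9 -258.5  194. ]
[[ 253.    71.   395.4 -153.5   52.9]
 [ 253.    70.8  395.5 -153.4   53.6]
 [ 252.9   70.6  395.3 -153.2   54.4]
 [ 324.1  184.5  461.4 -262.5   50.4]
 [ 469.   222.7  615.7 -304.8   57.1]
 [ 252.    70.5  394.5 -153.1   57.4]
 [ 252.7   70.7  395.1 -153.3   53.9]
 [ 252.8   70.7  395.2 -153.3   53.2]]
```

View pics/q1c.png

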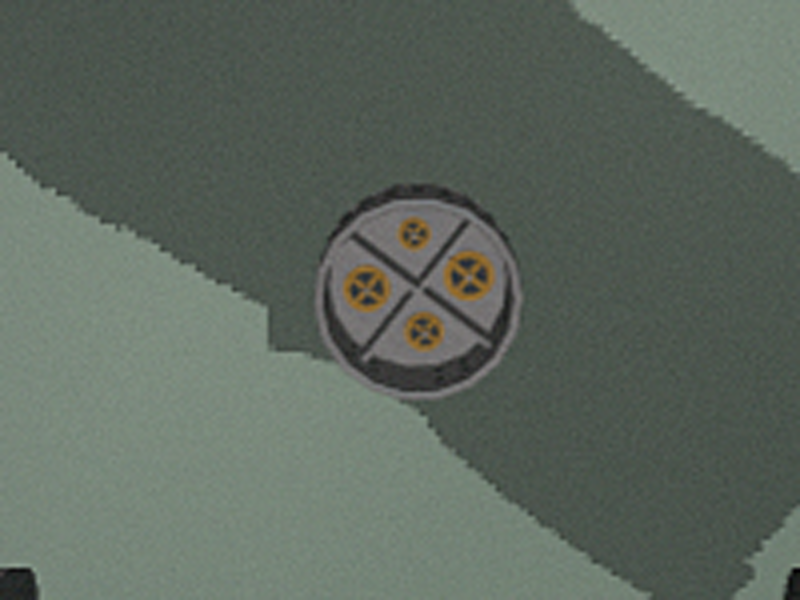

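```bash
python3 -m crank '{"delta_rot":[[0,0,0],[0,0,0],[0,0,0],[0,0,0],[0,0,0],[0,0,0],[0,0,0],[0,0,0]],"travel":[[-0.03,0.04,0.6],[0,0,0.8],[0,0,0.8],[0,0,0.7],[0,0,0.5],[0,0,0.3],[0,0,0.2],[0,0,0]],"jaw":[0,0,0,0,0,0,0,0]}' 40
```

```text
time_s: 13.8
ee_pos: [462.4, -257.7, -0.2]
tcp_rot: [0.707, 0.707, -0.0, -0.001]
ft_force: [0.4, -0.5, 0.9]
grip_width: 1.0
grasp_force: 0.0
```

```bash
python3 -m crank '{"delta_rot":[[0,0,0],[0,0,0],[0,0,0],[0,0,0],[0,0,0],[0,0,0]],"travel":[[-0.04,-0.01,0.03],[0,0,0],[0,0,0],[0,0,0],[0,0,0],[0,0,0]],"jaw":[0,1,1,1,1,1]}' 40
python3 -c "
from bench import ctrl;print(ctrl.read_state()['ee_pos'])"
```

```text
time_s: 14.55
ee_pos: [462.1, -260.7, -0.4]
tcp_rot: [0.707, 0.707, -0.0, 0.0]
ft_force: [-1.7, 1.4, 9.1]
grip_width: 0.625
grasp_force: 40.6
[ 4.62138680e+02 -2.60704513e+02 -4.33569856e-01]
```

```bash
python3 -m crank '{"delta_rot":[[0,0,0],[0,0,0],[0,0,0],[0,0,0],[0,0,0],[0,0,0],[0,0,0],[0,0,0],[0,0,0],[0,0,0],[0,0,0],[0,0,0],[0,0,0],[0,0,0]],"travel":[[0,0,-0.3],[0,0,-0.6],[0,0,-0.8],[0,0,-0.7],[0.4,0.24,0],[0.7,0.42,0],[0.7,0.42,0],[0.7,0.42,0],[0.7,0.42,0],[0.7,0.42,0],[0.7,0.42,0],[0.37,0.23,0],[0,0,0],[0,0,0]],"jaw":[1,1,1,1,1,1,1,1,1,1,1,1,1,1]}' 40
python3 - <<'E'
from h import *
np.set_printoptions(suppress=True,precision=1)
print(pose()[:3,3])
b=optics.snapshot('wrist');cv2.imwrite('pics/q2.png',b)
print(pose()[:3,3])
E
```

```text
time_s: 16.3
ee_pos: [611.0, -12.8, 118.8]
tcp_rot: [0.707, 0.707, -0.0, -0.0]
ft_force: [0.3, -0.3, -0.1]
grip_width: 0.628
grasp_force: 42.4
[611.  -12.8 118.8]
[611.  -13.  118.9]
```

```bash
python3 -m crank '{"delta_rot":[[0,0,0],[0,0,0],[0,0,0],[0,0,0],[0,0,0],[0,0,0],[0,0,0],[0,0,0]],"travel":[[0.02,0.02,0.5],[0,0,0.5],[0,0,0.2],[0,0,0],[0,0,0.1],[0,0,0.08],[0,0,0.06],[0,0,0]],"jaw":[1,1,1,1,1,1,1,1]}' 40
```

```text
time_s: 17.35
ee_pos: [612.4, -11.0, 46.7]
tcp_rot: [0.707, 0.707, -0.0, -0.0]
ft_force: [0.3, -0.2, -0.2]
grip_width: 0.627
grasp_force: 42.4
```

```bash
python3 -m crank '{"delta_rot":[[0,0,0],[0,0,0],[0,0,0]],"travel":[[-0.02,-0.01,0.04],[0,0,0.03],[0,0,0]],"jaw":[1,1,1]}' 40
```

```text
time_s: 17.73
ee_pos: [612.5, -11.7, 45.5]
tcp_rot: [0.707, 0.707, 0.001, 0.001]
ft_force: [-7.7, 3.7, 27.9]
grip_width: 0.624
grasp_force: 44.9
```

```bash
python3 -m crank '{"delta_rot":[[0,0,0],[0,0,0],[0,0,0],[0,0,0],[0,0,0],[0,0,0],[0,0,0],[0,0,0],[0,0,0],[0,0,0]],"travel":[[0,0,-0.03],[0,0,0],[0,0,0],[0,0,0],[0,0,-0.5],[0,0,-0.8],[0,0,-0.8],[0,0,-0.8],[0,0,-0.4],[0,0,0]],"jaw":[0,0,0,0,0,0,0,0,0,0]}' 40
python3 - <<'E'
from h import *
np.set_printoptions(suppress=True,precision=1)
print(pose()[:3,3]); o=look('seat2',78,52); print(o)
b=optics.snapshot('side')[165:225,315:395]; a=cv2.imread('pics/seat2.png')[110:260,220:420]
cv2.imwrite('pics/seat2c.png',np.hstack([cv2.resize(a,(400,300)),cv2.resize(b,(400,300),interpolation=cv2.INTER_CUBIC)]))
E
```

```text
time_s: 18.98
ee_pos: [612.6, -12.1, 210.9]
tcp_rot: [0.707, 0.707, 0.001, 0.001]
ft_force: [-0.1, 0.1, -0.1]
grip_width: 0.998
grasp_force: 0.0
[612.6 -12.1 210.9]
[[321.9 189.2 613.5 -13.7  52.8]
 [321.9 189.  613.5 -13.5  52.4]
 [321.6 189.2 613.3 -13.7  51.7]
 [321.6 189.2 613.2 -13.7  50.1]
 [321.6 189.1 613.2 -13.6  51.5]]
```

View pics/seat2c.png

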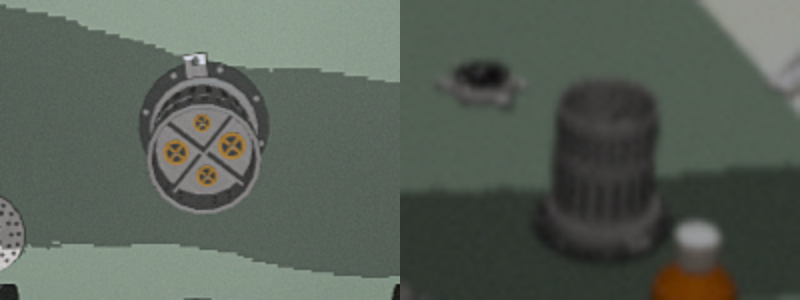

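The quarter basket is seated and level, rim at (613.3,−13.7). Now the shallow basket.

```bash
python3 -m crank '{"delta_rot":[[0,0,0],[0,0,0],[0,0,0],[0,0,0],[0,0,0],[0,0,0],[0,0,0],[0,0,0],[0,0,0]],"travel":[[-0.73,0.02,0],[-0.73,0.02,0],[-0.73,0.02,0],[-0.73,0.02,0],[-0.73,0.02,0],[-0.73,0.02,0],[-0.73,0.02,0],[-0.73,0.02,0],[0,0,0]],"jaw":[0,0,0,0,0,0,0,0,0]}' 40
python3 - <<'E'
from h import *
np.set_printoptions(suppress=True,precision=1)
print(pose()[:3,3]); o=look('s1',24,52); print(o)
E
```

```text
time_s: 20.2
ee_pos: [619.3, -306.1, 207.7]
tcp_rot: [0.708, 0.706, -0.0, -0.001]
ft_force: [0.6, 0.1, -0.4]
grip_width: 1.003
grasp_force: 0.0
[ 619.3 -306.1  207.7]
[[ 326.2  181.1  624.1 -311.4   52.6]
 [ 326.1  180.9  624.  -311.2   52. ]
 [ 326.1  180.8  624.  -311.1   51.9]
 [ 325.7  177.5  623.6 -307.4   45.1]]
```

```bash
python3 -m crank '{"delta_rot":[[0,0,0],[0,0,0],[0,0,0],[0,0,0],[0,0,0],[0,0,0],[0,0,0],[0,0,0]],"travel":[[-0.06,0.08,0.6],[0,0,0.8],[0,0,0.8],[0,0,0.8],[0,0,0.6],[0,0,0.4],[0,0,0.2],[0,0,0]],"jaw":[0,0,0,0,0,0,0,0]}' 40
```

```text
time_s: 21.25
ee_pos: [623.8, -306.2, -0.5]
tcp_rot: [0.707, 0.707, -0.0, -0.0]
ft_force: [-0.4, 0.1, -0.2]
grip_width: 0.998
grasp_force: 0.0
```

```bash
python3 -m crank '{"delta_rot":[[0,0,0],[0,0,0],[0,0,0],[0,0,0],[0,0,0],[0,0,0],[0,0,0]],"travel":[[-0.06,-0.01,0.06],[0,0,0.06],[0,0,0],[0,0,0],[0,0,0],[0,0,0],[0,0,0]],"jaw":[0,0,1,1,1,1,1]}' 40
python3 -c "
from bench import ctrl;print(ctrl.read_state()['ee_pos'])"
```

```text
time_s: 22.12
ee_pos: [623.7, -310.1, -5.6]
tcp_rot: [0.707, 0.707, 0.0, 0.0]
ft_force: [-1.1, 0.2, 4.9]
grip_width: 0.618
grasp_force: 42.5
[ 623.65325636 -310.10746639   -5.60176287]
```

```bash
python3 -m crank '{"delta_rot":[[0,0,0],[0,0,0],[0,0,0],[0,0,0],[0,0,0],[0,0,0],[0,0,0],[0,0,0],[0,0,0],[0,0,0],[0,0,0],[0,0,0],[0,0,0],[0,0,0],[0,0,0],[0,0,0]],"travel":[[0,0,-0.3],[0,0,-0.7],[0,0,-0.8],[0,0,-0.8],[0,0,-0.6],[0.4,-0.02,0],[0.7,-0.03,0],[0.7,-0.03,0],[0.7,-0.03,0],[0.7,-0.03,0],[0.7,-0.03,0],[0.7,-0.03,0],[0.7,-0.03,0],[0.64,0,0],[0,0,0],[0,0,0]],"jaw":[1,1,1,1,1,1,1,1,1,1,1,1,1,1,1,1]}' 40
```

```text
time_s: 24.12
ee_pos: [611.6, -12.9, 153.6]
tcp_rot: [0.707, 0.707, -0.0, -0.0]
ft_force: [-0.6, 0.6, -1.3]
grip_width: 0.625
grasp_force: 42.2
```

```bash
python3 -m crank '{"delta_rot":[[0,0,0],[0,0,0],[0,0,0],[0,0,0],[0,0,0]],"travel":[[0,0.01,0.6],[0,0,0.6],[0,0,0.34],[0,0,0],[0,0,0]],"jaw":[1,1,1,1,1]}' 40
```

```text
time_s: 24.75
ee_pos: [612.9, -13.6, 77.6]
tcp_rot: [0.707, 0.707, 0.0, 0.0]
ft_force: [-0.3, 0.2, -0.1]
grip_width: 0.622
grasp_force: 42.2
```

```bash
python3 -m crank '{"delta_rot":[[0,0,0],[0,0,0],[0,0,0],[0,0,0],[0,0,0]],"travel":[[0.01,0,0.08],[0,0,0.08],[0,0,0.06],[0,0,0.02],[0,0,0]],"jaw":[1,1,1,1,1]}' 40
```

```text
time_s: 25.38
ee_pos: [612.7, -12.5, 66.2]
tcp_rot: [0.707, 0.707, 0.0, 0.001]
ft_force: [-5.7, 0.5, 19.8]
grip_width: 0.62
grasp_force: 44.9
```

```bash
python3 -m crank '{"delta_rot":[[0,0,0],[0,0,0],[0,0,0],[0,0,0],[0,0,0],[0,0,0],[0,0,0],[0,0,0],[0,0,0],[0,0,0]],"travel":[[0,0,-0.03],[0,0,0],[0,0,0],[0,0,0],[0,0,-0.5],[0,0,-0.8],[0,0,-0.8],[0,0,-0.8],[0,0,-0.4],[0,0,0]],"jaw":[0,0,0,0,0,0,0,0,0,0]}' 40
python3 - <<'E'
from h import *
np.set_printoptions(suppress=True,precision=1)
print(pose()[:3,3]); print(look('seat3',96,52))
E
```

```text
time_s: 26.62
ee_pos: [613.2, -12.6, 232.5]
tcp_rot: [0.707, 0.707, 0.001, 0.001]
ft_force: [0.4, -1.3, -0.1]
grip_width: 1.001
grasp_force: 0.0
[613.2 -12.6 232.5]
[[ 321.6  187.9  613.8  -13.9   52.8]
 [ 321.6  187.8  613.7  -13.8   52.4]
 [ 321.6  187.8  613.8  -13.8   52.1]
 [ 321.4  187.8  613.6  -13.7   51.5]
 [ 155.8  271.3  442.9 -102.1   44.4]
 [ 137.6  203.5  436.6  -29.1   45.6]]
```

The shallow basket is seated at (613.7,−13.8). Now the grey lid.

```bash
python3 -m crank '{"delta_rot":[[0,0,0],[0,0,0],[0,0,0],[0,0,0],[0,0,0],[0,0,0]],"travel":[[-0.3,-0.65,0],[-0.3,-0.65,0.2],[-0.3,-0.65,0.3],[-0.3,-0.67,0.3],[0,0,0],[0,0,0]],"jaw":[0,0,0.5,0.5,0.5,0.5]}' 40
python3 - <<'E'
from h import *
np.set_printoptions(suppress=True,precision=1)
print(pose()[:3,3]); print(look('l1',9.5,54,save=True))
T=pose(); im=cv2.imread('pics/l1.png'); v=cv2.cvtColor(im,cv2.COLOR_BGR2HSV)
print(plane('wrist',(0,0),9.5,T)[:1])
cv2.imwrite('pics/l1c.png',cv2.resize(im[120:250,230:410],(720,520),interpolation=cv2.INTER_CUBIC))
E
```

```text
time_s: 27.42
ee_pos: [481.7, -72.5, 191.0]
tcp_rot: [0.707, 0.707, -0.0, -0.0]
ft_force: [0.8, -0.1, 0.0]
grip_width: 0.496
grasp_force: 0.0
[481.7 -72.5 191. ]
[[ 229.7  161.9  383.5  -56.3   55. ]
 [ 229.7  161.9  383.5  -56.3   55.7]
 [ 229.6  161.9  383.4  -56.3   56. ]
 [ 229.5  161.9  383.3  -56.3   56.7]
 [ 318.6  180.2  478.5  -76.4   52.5]
 [ 318.6  180.2  478.5  -76.5   52.1]
 [ 318.7  180.2  478.6  -76.5   51.8]
 [ 318.6  180.1  478.5  -76.4   51.4]
 [ 318.2  180.3  478.1  -76.5   57.4]
 [ 229.6  162.1  383.4  -56.6   59.5]
 [ 442.1  252.   622.1 -162.2   50.6]
 [ 229.2  161.8  382.9  -56.1   55.7]
 [ 229.4  162.   383.1  -56.4   55.1]]
[177.8]
```

View pics/l1c.png

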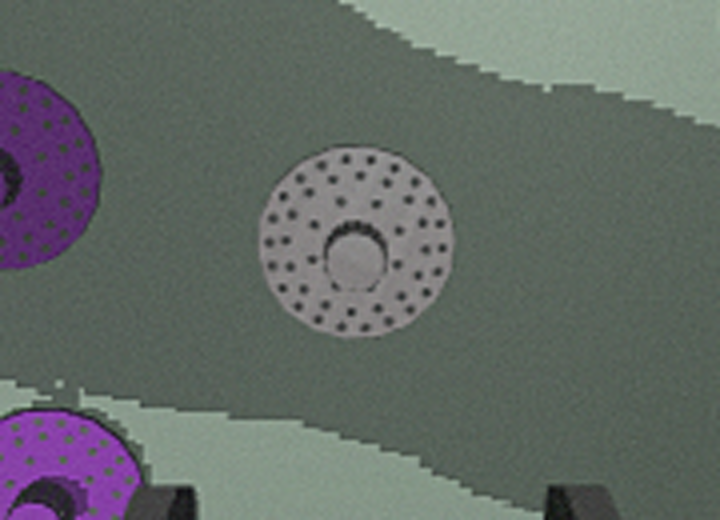

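This is the grey perforated lid, with its knob at (319,185) in the frame. The purple ones are left of it and clear of the half-open fingers.

```bash
python3 -m crank '{"delta_rot":[[0,0,0],[0,0,0],[0,0,0],[0,0,0],[0,0,0],[0,0,0],[0,0,0]],"travel":[[-0.08,-0.1,0.6],[0,0,0.8],[0,0,0.8],[0,0,0.7],[0,0,0.3],[0,0,0.1],[0,0,0]],"jaw":[0.5,0.5,0.5,0.5,0.5,0.5,0.5]}' 40
```

```text
time_s: 28.35
ee_pos: [477.0, -76.4, 26.5]
tcp_rot: [0.707, 0.707, 0.0, 0.0]
ft_force: [-0.2, -0.1, 0.8]
grip_width: 0.5
grasp_force: 0.0
```

```bash
python3 -m crank '{"delta_rot":[[0,0,0],[0,0,0],[0,0,0],[0,0,0],[0,0,0],[0,0,0],[0,0,0],[0,0,0]],"travel":[[0.01,0.01,0.2],[0,0,0.2],[0,0,0],[0,0,0],[0,0,0],[0,0,0],[0,0,0],[0,0,0]],"jaw":[0.5,0.5,0.5,0.7,1,1,1,1]}' 40
python3 -c "
from bench import ctrl;print(ctrl.read_state()['ee_pos'])"
```

```text
time_s: 29.35
ee_pos: [477.2, -76.1, 6.7]
tcp_rot: [0.707, 0.707, 0.0, 0.0]
ft_force: [-0.7, 0.7, 6.7]
grip_width: 0.162
grasp_force: 39.0
[477.18418217 -76.09455261   6.70556529]
```

```bash
python3 -m crank '{"delta_rot":[[0,0,0],[0,0,0],[0,0,0],[0,0,0],[0,0,0],[0,0,0],[0,0,0],[0,0,0],[0,0,0],[0,0,0]],"travel":[[0,0,-0.3],[0,0,-0.7],[0,0,-0.9],[0,0,-0.9],[0.2,0.43,0],[0.3,0.65,0],[0.3,0.65,0],[0.3,0.65,0],[0.15,0.33,0],[0,0,0]],"jaw":[1,1,1,1,1,1,1,1,1,1]}' 40
python3 - <<'E'
from h import *
np.set_printoptions(suppress=True,precision=1)
p=pose()[:3,3]; print(p)
o=look('l2',p[2]+2.8,54); print(o-[0,0,*p[:2],0] if len(o) else o)
E
```

```text
time_s: 30.6
ee_pos: [613.0, -13.1, 145.8]
tcp_rot: [0.707, 0.707, -0.0, -0.0]
ft_force: [-0.2, 0.1, -0.9]
grip_width: 0.163
grasp_force: 39.2
[613.  -13.1 145.8]
[]
```

```bash
python3 -m crank '{"delta_rot":[[0,0,0],[0,0,0],[0,0,0],[0,0,0]],"travel":[[0,0,0.5],[0,0,0.2],[0,0,0],[0,0,0]],"jaw":[1,1,1,1]}' 40
python3 - <<'E'
from h import *
im=cv2.imread('pics/l2.png'); g=cv2.cvtColor(cv2.GaussianBlur(im,(3,3),0),cv2.COLOR_BGR2HSV)
for r in (215,230,240,250,258): 
  m=np.where((g[r,230:420,1]<22)&(g[r,230:420,2]>95))[0]+230; print(r,m.min() if len(m) else 0,m.max() if len(m) else 0,len(m))
c=322; print([(r,int(g[r,c,1]),int(g[r,c,2])) for r in range(150,260,5)])
E
```

```text
time_s: 31.15
ee_pos: [612.6, -13.7, 112.2]
tcp_rot: [0.707, 0.707, 0.0, 0.0]
ft_force: [0.1, 0.7, -0.6]
grip_width: 0.164
grasp_force: 39.2
215 282 361 65
230 276 369 83
240 272 372 68
250 271 374 27
258 271 373 11
[(150, 4, 142), (155, 4, 138), (160, 5, 142), (165, 4, 66), (170, 4, 71), (175, 3, 78), (180, 7, 71), (185, 4, 136), (190, 7, 74), (195, 7, 147), (200, 10, 98), (205, 0, 114), (210, 5, 148), (215, 7, 147), (220, 8, 123), (225, 5, 146), (230, 7, 148), (235, 9, 148), (240, 7, 144), (245, 15, 87), (250, 0, 57), (255, 8, 64)]
```

The lid sits level and centred in hand: edges at 271–374, widest near row 252 as predicted. Lowering.

```bash
python3 -m crank '{"delta_rot":[[0,0,0],[0,0,0],[0,0,0],[0,0,0],[0,0,0]],"travel":[[0,0,0.1],[0,0,0.1],[0,0,0.06],[0,0,0.03],[0,0,0]],"jaw":[1,1,1,1,1]}' 40
```

```text
time_s: 31.78
ee_pos: [612.5, -13.5, 96.9]
tcp_rot: [0.707, 0.707, 0.0, 0.0]
ft_force: [-0.5, -0.0, -0.6]
grip_width: 0.165
grasp_force: 39.2
```

```bash
python3 -m crank '{"delta_rot":[[0,0,0],[0,0,0],[0,0,0]],"travel":[[0,0,0.02],[0,0,0.03],[0,0,0]],"jaw":[1,1,1]}' 40
```

```text
time_s: 32.15
ee_pos: [613.3, -13.6, 96.5]
tcp_rot: [0.707, 0.707, 0.001, 0.001]
ft_force: [-5.8, 0.7, 22.6]
grip_width: 0.165
grasp_force: 41.3
```

```bash
python3 -m crank '{"delta_rot":[[0,0,0],[0,0,0],[0,0,0],[0,0,0],[0,0,0],[0,0,0],[0,0,0],[0,0,0],[0,0,0],[0,0,0]],"travel":[[0,0,-0.03],[0,0,0],[0,0,0],[0,0,0],[0,0,-0.5],[0,0,-0.8],[0,0,-0.8],[0,0,-0.7],[0,0,0],[0,0,0]],"jaw":[0.5,0.5,0.5,0.5,0.5,0.5,0.5,0.5,0.5,0.5]}' 40
python3 - <<'E'
from h import *
np.set_printoptions(suppress=True,precision=1)
print(pose()[:3,3]); print(look('end',99.5,54,))
a=optics.snapshot('side'); cv2.imwrite('pics/endside.png',a)
b=optics.snapshot('scene')
# knob top expected at z=120: project, and crop stats
for n,im in(('side',a),('scene',b)):
  c=optics.camera_info(n); E=np.linalg.inv(c['extrinsics'])
  for z in (99.5,120):
    p=(E@np.array([612.6,-13.7,z,1]))[:3]; u=p[:2]/p[2]; u=u*(1+c['k1']*(u@u)); u=u*c['fx']+[c['cx'],c['cy']]; x,y=u.round().astype(int)
    g=cv2.cvtColor(im,cv2.COLOR_BGR2HSV); print(n,z,u); print(g[y-8:y+9:2,x,1:].tolist())
E
```

```text
time_s: 33.4
ee_pos: [612.3, -13.5, 235.0]
tcp_rot: [0.707, 0.707, -0.0, -0.0]
ft_force: [-1.4, 0.4, -0.9]
grip_width: 0.503
grasp_force: 0.0
[612.3 -13.5 235. ]
[[322.9 187.2 613.7 -13.7  52.6]
 [322.7 187.2 613.5 -13.7  52.1]
 [322.8 187.2 613.6 -13.7  51.7]
 [322.7 187.2 613.5 -13.7  51.6]]
side 99.5 [356.3 178.3]
[[15, 84], [13, 77], [10, 51], [11, 45], [8, 61], [14, 72], [7, 74], [7, 69], [9, 55]]
side 120 [356.6 171.4]
[[35, 95], [33, 94], [35, 94], [30, 92], [10, 79], [8, 64], [5, 48], [14, 55], [10, 73]]
scene 99.5 [293.5 209. ]
[[16, 112], [20, 114], [25, 82], [5, 55], [24, 65], [18, 101], [12, 108], [7, 104], [12, 104]]
scene 120 [293.1 201.1]
[[50, 81], [39, 78], [31, 81], [13, 101], [16, 112], [16, 112], [10, 79], [24, 54], [13, 61]]
```

The lid's rim is at (613.6,−13.7), on the stack axis, and its width, height and knob top agree with a fully seated lid. Handing in.

```bash
python3 -c "
from bench import ctrl;print(ctrl.finish_job())"
```

```text
the job is handed in; nothing more can be done
None
```

I stacked the deep, four-compartment and shallow baskets and the lid on the carrier, all within about 1 mm of its axis and at seated height, and handed in at about 33.5 s; no verdict came back.

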